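# Tip the steel chilling balls into the milk cup

## Task

Chill the milk: pick up the dark scoop by its wooden handle with the two steel chilling balls in it, bring its lip, still level, down close over the mouth of the steel milk cup (the one with the black angular handle, not the white mug), and only then tip it so that both balls roll into the cup and none bounces away. Keep the lip close, no more than about 5 cm above the rim, while you tip. Leave the cup standing upright where it is, and put the scoop down upright on the worktop.

Things in the scene. Friction and masses are not known exactly. Their poses are not given: they have to be found in the camera images.
- scoop: Dark steel open-fronted scoop, loose, 0.16 kg, 123 mm long, 46 wide (40 inside), walls 32 high. Origin: centre of its underside; +x points to the open lip, z up. Floor flat from x = -60 to +25 mm, then a 19 degree ramp up to the lip at x = +60, z = 15 mm: balls stay in while it is level and roll out when it is tipped lip-down well beyond 19 degrees (45 to 50 empties it).
- scoop_grip (a point): Where to grip: in the wooden handle bar above the scoop, at scoop x = -12, y = 0, z = 80 mm, about over the centre of mass; axes as the scoop's. The bar runs along x from -62 to +20 mm, is 16 mm wide (y; grip across this) and 20 high (z 70 to 90), on a post at the rear end. Below it is open down to the walls' top at z = 32.
- scoop_lip (a point): Middle of the upper edge of the scoop's pouring lip; axes as the scoop's.
- cup_mouth (a point): Centre of the mouth, at rim height (88 mm), of the upright steel milk cup: loose, 0.19 kg, 88 mm tall, mouth 82 mm across outside and about 74 inside, black angular handle towards this point's -y, reaching 75 mm from the cup's axis; z up. A white mug of like size stands elsewhere and may have changed places with it.
- ball_a_center (a point): Centre of one smooth steel chilling ball, 24 mm in diameter, 30 g, lying in the scoop, rear of the two; axes mean nothing.
- ball_b_center (a point): Centre of the other, equal ball, lying in the scoop nearer the lip; axes mean nothing.

How it is judged:
On the way, in this order (a step that is already met when the one before it is completed fails the run):
1. the level scoop, both balls in it, has its lip close over the cup's mouth: within 60 mm of the mouth's centre sideways and not more than 55 mm above the rim (horizontal distance between scoop_lip and cup_mouth below 0.06 m and z of scoop_lip in the frame of cup_mouth between -0.03 and 0.055 m and angle between scoop's own z axis and vertical below 0.35 rad and distance between each of ball_a_center, ball_b_center and scoop below 0.075 m), for 0.1 s.
2. both balls are inside the cup (horizontal distance between each of ball_a_center, ball_b_center and cup_mouth below 0.04 m and z of each of ball_a_center, ball_b_center in the frame of cup_mouth below -0.02 m), for 0.2 s.
At the end, for the whole second after the job is handed in: Both balls lie inside the steel cup (within 40 mm of its axis, at least 20 mm below its rim); the cup stands upright within 10 degrees and within 40 mm of where it stood; the scoop rests upright (within 10 degrees) on the worktop, released and still (all of step 2 and angle between each of cup_mouth, scoop's own z axis and vertical below 0.17 rad and distance of cup_mouth from where it was at the start of the episode below 0.04 m and height (world z) of scoop between -0.01 and 0.012 m and linear speed of scoop below 0.02 m/s); the robot touches nothing.
It fails at once if the scoop is tipped more than 25 degrees with a ball not yet in the cup while its lip is more than 65 mm above the cup's rim (angle between scoop's own z axis and vertical above 0.436 rad and z of scoop_lip in the frame of cup_mouth above 0.065 m and z of any of ball_a_center, ball_b_center in the frame of cup_mouth above 0 m).
It also fails if it takes over 58 s, if anything falls off the work surface, if the arm or the gripper's body presses on something with over 40 N, if the wrist force passes 120 N, or if a joint passes its speed limit or range.

## Robot

A 6-joint arm with a two-finger parallel gripper is mounted at the origin on a cart in front of the work surface, level with it; the furniture and walls round the work are solid. World frame = base frame: x ahead of the robot, y to its left, z up, the work surface at z = 0. Lengths are in m, angles in rad, forces in N, time in s.
With the tool pointing down it reaches from about 0.35 to 0.85 m from the base axis. Payload 8.1 kg.
Tool frame: the origin (TCP) lies midway between the tips of the shut fingers; the grasp point (between the pads) lies 19 mm behind it (robot.grip_point_offset is the distance from the TCP to the grasp point, in m); z points along the fingers, y is the line along which they close (so a half turn about z gives the same grasp; the last joint's range is limited). The gripper opens to 93 mm and grips with 3 to 60 N. Pads are 15 mm wide; open, the fingers measure 128 mm over their backs; the gripper's body (75 mm by 188 mm) begins 65 mm behind the grasp point.
Start: joints at [-1.213, 0.13, 1.488, -0, 1.523, -0.085], TCP at [0.257, -0.542, 0.219] pointing down, gripper open.
Joint ranges: [-2.96, 2.96], [-0.89, 2.26], [0.02, 2.5], [-1.34, 4.48], [0, 2.73], [-2.66, 2.66]. Speed limits (rad/s): [2.39, 2.39, 2.79, 3.14, 3.14, 3.14].

## Interface

Orientations are given as a rotation vector (axis times angle).
In Python, from plant import robot, read_camera, job gives the robot as it stands.
- The arm moves only by the shell command python3 -m inch 'ROWS' [FORCE]. ROWS is JSON, one flat list of numbers, 5 for each row, row after row: the shift along the world's x, y, z in mm, then the turn about the world's z in degrees, then the opening in per cent of the stroke, from 0 (shut) to 100 (fully open). In form: [dx, dy, dz, yaw, hand, dx, dy, dz, yaw, hand, ...]. A call has 1 to 10 rows; each row is the pose to reach, as a shift and turn from the pose commanded when the call began; what a row does not reach only later rows make up. A row lasts 1/12 s, in which the tool goes at most 41.7 mm and 7.16 degrees, less where a joint would pass 70% of its speed; a pose out of reach is approached as far as the arm can. A call with a gripper value outside its range is refused whole. The fingers move at their own pace and stop on an object; FORCE is the grip in N (left out, the last holds). Time passes only in rows, so rows that repeat a pose let the fingers close. It gives the time, the measured TCP pose, the force, the opening and the grip force at its end, in the units of the state.
- robot.read_state(): the state, without advancing time (a new reading comes with each control period).
- read_camera(name): name is "scene" or "top" or "wrist"; returns a dict with "image" (384x512x3 uint8, blue, green, red), "K" (3x3 intrinsics, pixels), "D" ([k1, k2, p1, p2, k3] as OpenCV has them; the pictures are not rectified), "extrinsics" (4x4, takes a point from world to camera coordinates); the wrist camera has in their place "mount" (4x4, takes a point from camera to tool coordinates, whose origin is the TCP and whose axes are the flange's). Camera axes: x right, y down, z forward; pixel columns grow to the right and rows downward; lengths in m; the calibration is good to about 2 mm. A picture is of the moment at which its call begins: read the wrist's pose just before it. There is no depth.
- job.close_job(): hands the job in; it is judged then, once.
The state is a dict: "t": time; "q": joint angles; "dq": joint speeds; "joint_torque": joint torques, N m; "tool_pos": TCP position; "orientation": TCP orientation; "force": force on the tool from outside, world axes, zero at the start; "wrist_torque": the same for the moment, N m; "opening": finger opening in m; "gripper_force": force on a finger pad.
Only numpy, scipy, OpenCV 4.12 (cv2) and the standard library are available. Lean on these libraries where they do the work, as an engineer would, in place of code of your own. Each camera call takes 0.05 s, during which the arm holds its last target. There are 200 camera calls.

## Working session

There is one attempt and no reset: what is moved stays moved. The work goes in short steps, Python scripts to look and compute and a shell command to move; the robot and the scene stay as the last step left them, time stands still between calls to the robot, and variables do not carry over. Pictures are saved under pics/ and viewed, at most 11 in all, crops included, and the job is handed in when it is done.

```bash
mkdir -p pics; ls
cat > h.py <<'E'
import numpy as np, cv2
from scipy.spatial.transform import Rotation as R
from plant import robot, read_camera, job
def cam(n):
    s=robot.read_state(); c=read_camera(n)
    if 'extrinsics' in c: T=np.linalg.inv(c['extrinsics'])
    else:
        W=np.eye(4); W[:3,:3]=R.from_rotvec(s['orientation']).as_matrix(); W[:3,3]=s['tool_pos']; T=W@c['mount']
    c['T']=T; return c
def onz(c,uv,z):
    p=cv2.undistortPoints(np.array(uv,float).reshape(-1,1,2),np.array(c['K']),np.array(c['D']))[:,0]
    d=np.c_[p,np.ones(len(p))]@c['T'][:3,:3].T; o=c['T'][:3,3]
    return o+d*((z-o[2])/d[:,2])[:,None]
E
python3 - <<'E'
from h import *
s=robot.read_state(); print(s['t'],s['tool_pos'],R.from_rotvec(s['orientation']).as_matrix().round(3).tolist(),s['opening'])
a=[cam(n) for n in('scene','top')]
for n,c in zip(('scene','top'),a): cv2.imwrite(f'pics/{n}0.png',c['image']); print(n,c['T'].round(3).tolist())
E
```

```text
pics
0.0 [ 0.25689518 -0.54158326  0.21759534] [[0.904, 0.428, -0.001], [0.428, -0.904, 0.002], [0.0, -0.002, -1.0]] 0.09296380755989773
scene [[-0.656, -0.316, 0.686, -0.057], [-0.755, 0.288, -0.59, 0.793], [-0.011, -0.904, -0.427, 0.439], [0.0, 0.0, 0.0, 1.0]]
top [[-0.002, -0.986, 0.166, 0.403], [-1.0, -0.003, -0.031, 0.291], [0.031, -0.165, -0.986, 0.93], [0.0, 0.0, 0.0, 1.0]]
```

View pics/top0.png

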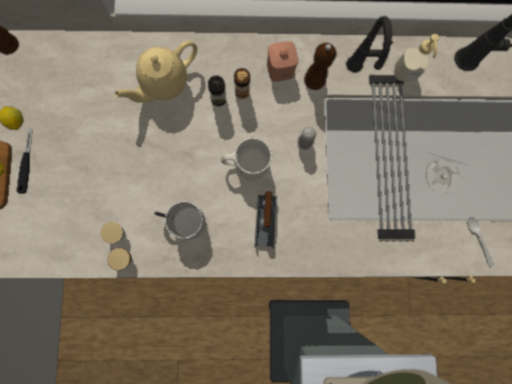

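View pics/scene0.png

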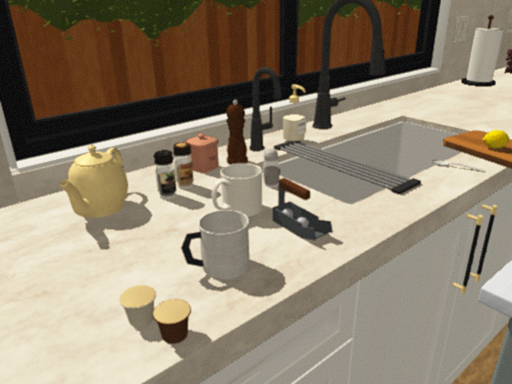

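The top view shows the scoop at about (266,222) with its lip toward the bottom of the picture (the robot). The steel cup is at (184,222), its black handle up-left, and the white mug is at (252,158). In the scene view the two balls are in the scoop.

Run:
```python
from h import *
c=cam('top'); im=c['image']; cv2.imwrite('pics/crop.png',cv2.resize(im[140:260,140:300],None,fx=5,fy=5,interpolation=cv2.INTER_CUBIC))
print(c['K'],c['D'])
hsv=cv2.cvtColor(im,cv2.COLOR_BGR2HSV)
b,g,r=[im[...,i].astype(int) for i in range(3)]
m=((r-b>25)&(r<140)); m[:180]=0;m[250:]=0;m[:,:255]=0;m[:,285:]=0
ys,xs=np.nonzero(m); P=onz(c,np.c_[xs,ys],.09)
print('wood',len(xs),xs.min(),xs.max(),ys.min(),ys.max(),P.min(0),P.max(0),cv2.minAreaRect(P[:,:2].astype(np.float32)))
m2=(im.max(2)<85); m2[:185]=0;m2[255:]=0;m2[:,:252]=0;m2[:,280:]=0
ys,xs=np.nonzero(m2); print('dark',len(xs),xs.min(),xs.max(),ys.min(),ys.max())
print('cup rough',onz(c,[[185,221]],.088), 'mug',onz(c,[[253,157]],.088))
```

```text
[[377.76392224   0.         256.17362074]
 [  0.         377.76392224 184.55180093]
 [  0.           0.           1.        ]] [-0.00555791  0.          0.          0.          0.        ]
wood 218 264 271 191 226 [0.45112771 0.23197486 0.09      ] [0.52958338 0.24812663 0.09      ] ((0.4904462397098541, 0.24038419127464294), (0.01411337498575449, 0.07889916747808456), 86.36849975585938)
dark 941 255 276 191 248
cup rough [[0.4622348  0.42292983 0.088     ]] mug [[0.60842554 0.27241815 0.088     ]]
```

View pics/crop.png

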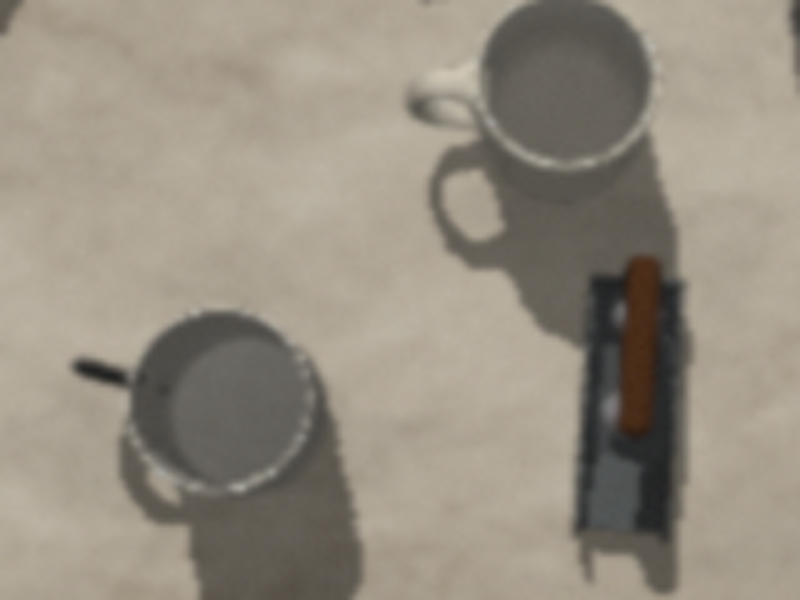

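The cup rim's centre is at pixel (184.4,220.2). The scoop's bar runs from (269,192) at the rear to (267,226) at the front.

The moves can't tilt the tool, so I will grip the bar's rear end firmly, carry the scoop level, then loosen the grip so that it pivots lip-down under gravity.

```bash
python3 -m inch '[130,390,-10,75,100,130,390,-10,75,100,130,390,-10,75,100,130,390,-10,75,100,130,390,-10,75,100,130,390,-10,75,100,130,390,-10,75,100,130,390,-10,75,100,130,390,-10,75,100,130,390,-10,75,100]' 60; python3 -m inch '[134,390,-10,76,100,134,390,-10,76,100,134,390,-10,76,100,134,390,-10,76,100,134,390,-10,76,100,134,390,-10,76,100,134,390,-10,76,100,134,390,-10,76,100,134,390,-10,76,100,134,390,-10,76,100]'
python3 - <<'E'
from h import *
s=robot.read_state(); print(s['t'],s['q'],s['tool_pos'],R.from_rotvec(s['orientation']).as_matrix().round(3).tolist())
c=cam('wrist'); cv2.imwrite('pics/w1.png',c['image'])
E
```

```text
t: 0.98
tool_pos: [0.3872, -0.1497, 0.2085]
orientation: [2.074, 2.359, 0.001]
force: [0.6, 0.8, -0.6]
opening: 0.0933
gripper_force: 0.0
t: 1.82
tool_pos: [0.5211, 0.2405, 0.1981]
orientation: [-0.301, -3.127, -0.0]
force: [0.4, -0.7, 0.6]
opening: 0.0927
gripper_force: 0.0
1.8167 [ 3.42962893e-01  7.06599816e-02  1.58939481e+00  1.57759656e-04
  1.48182336e+00 -1.03597920e+00] [0.52112775 0.24051031 0.19813713] [[-0.982, 0.191, -0.0], [0.191, 0.982, 0.0], [0.0, -0.0, -1.0]]
```

View pics/w1.png

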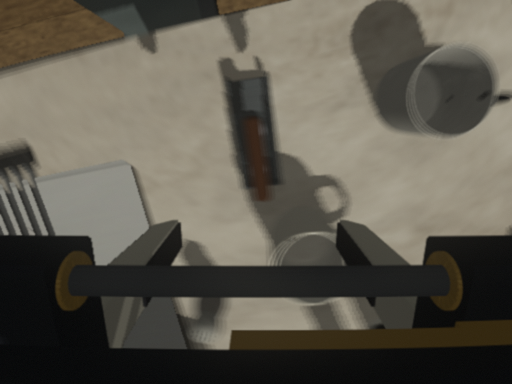

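The wrist view shows the scoop's bar from (250,112) at the front to (263,198) at the rear. The tool still needs about 7° of yaw. I'll finish the turn and refine the position.

```bash
python3 -m inch '[0,-2,0,7.4,100,0,-2,0,7.4,100,0,-2,0,7.4,100]'
python3 - <<'E'
from h import *
c=cam('wrist'); s=robot.read_state(); print(s['tool_pos'],R.from_rotvec(s['orientation']).as_matrix()[:2,0])
im=c['image']; b,g,r=[im[...,i].astype(int) for i in range(3)]
m=((r-b>25)&(r<140)).astype(np.uint8); m[:90]=0;m[215:]=0;m[:,:220]=0;m[:,300:]=0
n,l,st,_=cv2.connectedComponentsWithStats(m); k=1+np.argmax(st[1:,4]); ys,xs=np.nonzero(l==k); print(st[k])
P=onz(c,np.c_[xs,ys],.09)[:,:2]; d=np.linalg.svd(P-P.mean(0),full_matrices=False)[2][0]; d*=-np.sign(d[0]); t=P@d
cen=P.mean(0)+d*((t.max()+t.min())/2-P.mean(0)@d)
print('wrist bar centre',cen,'len',np.ptp(t),'lipdir',d,np.degrees(np.arctan2(d[1],d[0])))
print('grip',cen-d*.031)
c=cam('top'); print('cup',onz(c,[[184.4,220.2]],.088))
E
```

```text
t: 2.12
tool_pos: [0.5208, 0.2358, 0.1982]
orientation: [-0.114, -3.139, 0.001]
force: [-0.3, -0.5, 0.2]
opening: 0.0929
gripper_force: 0.0
[0.5209321  0.23548457 0.19846191] [-0.99726946  0.07384792]
[ 255  118   14   82 1052]
wrist bar centre [0.49147322 0.24119419] len 0.07524874517937163 lipdir [-0.99749269  0.07076962] 175.94180703832208
grip [0.52239549 0.23900033]
cup [[0.46400055 0.42430245 0.088     ]]
```

```bash
python3 -m inch '[1,3,-40,0,100,1,3,-80,0,100,1,3,-110,0,60,1,3,-130,0,50,1,3,-143,0,50,1,3,-143,0,50,1,3,-143,0,50]' 60; python3 -m inch '[0,0,0,0,25,0,0,0,0,25,0,0,0,0,0,0,0,0,0,0,0,0,0,0,0,0,0,0,0,0,0,0,0,0,0,0,0,0,0,0]' 60;  python3 -m inch '[0,0,2,0,0,0,0,4,0,0,0,0,6,0,0,0,0,6,0,0,0,0,6,0,0,0,0,6,0,0]'
python3 - <<'E'
from h import *
c=cam('scene'); cv2.imwrite('pics/s2.png',cv2.resize(c['image'][120:270,200:400],None,fx=4,fy=4)); print(robot.read_state()['wrist_torque'])
E
```

```text
t: 2.8
tool_pos: [0.5222, 0.2385, 0.0561]
orientation: [-0.112, -3.139, 0.0]
force: [0.1, -0.1, 0.9]
opening: 0.0644
gripper_force: 0.0
t: 3.47
tool_pos: [0.5221, 0.2389, 0.0557]
orientation: [0.109, 3.14, -0.0]
force: [-0.0, -0.2, 0.9]
opening: 0.0155
gripper_force: 60.0
t: 3.97
tool_pos: [0.5221, 0.2388, 0.0616]
orientation: [-0.109, -3.14, 0.0]
force: [0.4, 0.3, -3.2]
opening: 0.0157
gripper_force: 60.0
[ 0.03271477 -0.21719205  0.04760009]
```

View pics/s2.png

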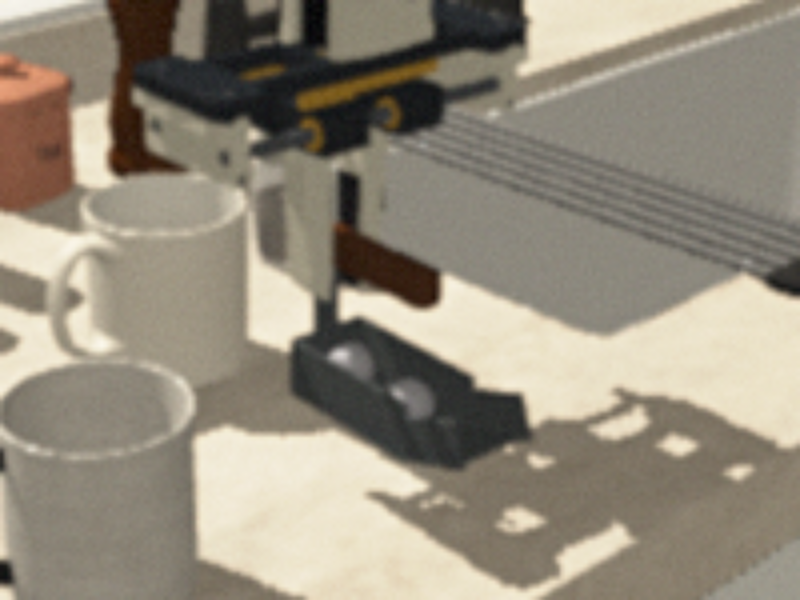

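The fingers hold the rear of the bar and both balls are in the scoop, which looks level. I'll lift a bit more and check.

```bash
python3 -m inch '[0,0,6,0,0,0,0,12,0,0,0,0,18,0,0,0,0,24,0,0,0,0,30,0,0,0,0,30,0,0,0,0,30,0,0]'
python3 - <<'E'
from h import *
c=cam('scene'); cv2.imwrite('pics/s3.png',cv2.resize(c['image'][120:270,200:400],None,fx=4,fy=4)); print(robot.read_state()['wrist_torque'])
E
```

```text
t: 4.6
tool_pos: [0.5226, 0.239, 0.0925]
orientation: [0.109, 3.138, 0.001]
force: [-0.1, -0.6, -2.3]
opening: 0.0158
gripper_force: 60.0
[ 0.04089015 -0.21299246 -0.02488447]
```

View pics/s3.png

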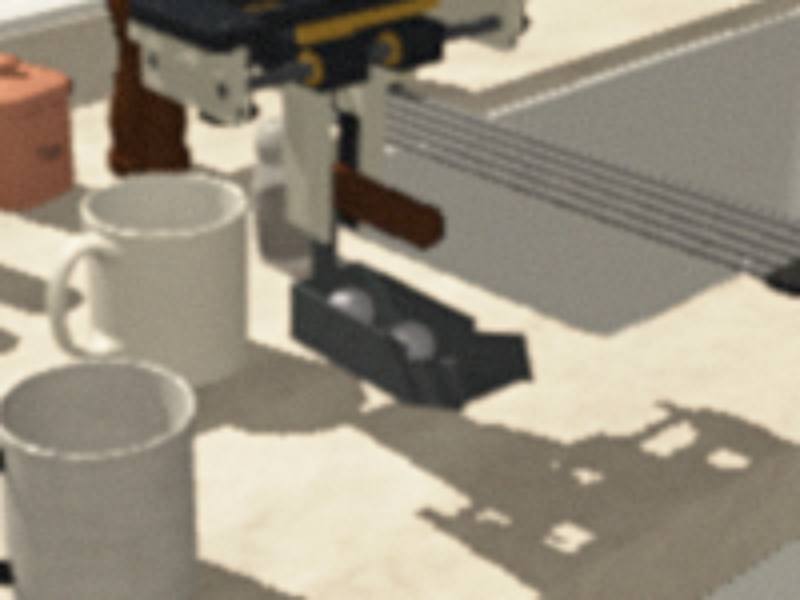

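It holds level at 60 N. I'll raise it and carry it across to the cup gently.

```bash
python3 -m inch '[0,0,5,0,0,0,0,17,0,0,0,0,30,0,0,0,0,43,0,0,0,0,56,0,0,0,0,68,0,0,0,0,78,0,0,0,0,85,0,0,0,0,88,0,0,0,0,88,0,0]'; python3 -m inch '[0,6,0,0,0,0,18,0,0,0,0,34,0,0,0,0,54,0,0,0,0,74,0,0,0,1,94,0,0,0,1,114,0,0,0,2,134,0,0,0,2,152,0,0,0,3,164,0,0,0]';  python3 -m inch '[0,7,0,0,0,0,13,0,0,0,0,17,0,0,0,0,17,-4,0,0,0,17,-8,0,0,0,17,-12,0,0,0,17,-12,0,0,0,17,-12,0,0]'
python3 - <<'E'
from h import *
c=cam('scene'); t=cam('top'); i=np.hstack([cv2.resize(c['image'][120:270,140:290],(400,400)),cv2.resize(t['image'][140:260,130:250],(400,400))]); cv2.imwrite('pics/s4.png',i); print(robot.read_state()['wrist_torque'])
E
```

```text
t: 5.48
tool_pos: [0.5225, 0.239, 0.1806]
orientation: [0.109, 3.138, 0.001]
force: [0.9, 0.1, -2.2]
opening: 0.0155
gripper_force: 60.0
t: 6.32
tool_pos: [0.5237, 0.4056, 0.1782]
orientation: [-0.107, -3.138, 0.0]
force: [1.1, -0.4, -1.8]
opening: 0.0153
gripper_force: 60.0
t: 6.98
tool_pos: [0.5249, 0.4191, 0.1669]
orientation: [-0.11, -3.139, 0.001]
force: [0.4, -0.2, -2.1]
opening: 0.0157
gripper_force: 60.0
[ 0.00725733 -0.21914873 -0.01524583]
```

View pics/s4.png

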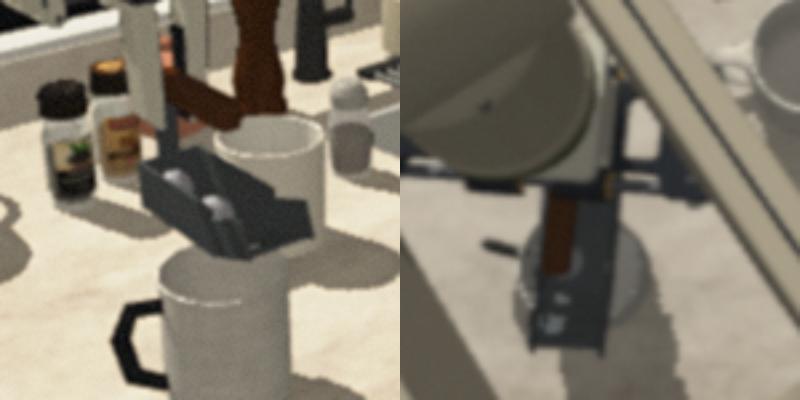

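The level scoop sits over the steel cup with its lip past the centre of the mouth, and both balls are in it. I'll back off 6 mm for margin, then loosen the grip in steps and track the tilt by the bar's front end in the wrist view.

```bash
cat > tilt.py <<'E'
from h import *
c=cam('wrist'); t=cam('top'); im=c['image']; b,g,r=[im[...,i].astype(int) for i in range(3)]
m=((r-b>25)&(r<150)).astype(np.uint8); m[:60]=0; m[260:]=0; m[:,:210]=0; m[:,310:]=0
n,l,st,_=cv2.connectedComponentsWithStats(m); k=1+np.argmax(st[1:,4]) if n>1 else 0
d=(t['image'].max(2)<85)[:,174:190].sum(1); rows=np.nonzero(d[200:265]>6)[0]+200
print('bar',st[k],'lip row',rows.max() if len(rows) else None, robot.read_state()['wrist_torque'].round(3) if hasattr(robot.read_state()['wrist_torque'],'round') else '')
print('lip@.126',onz(t,[[181,245]],.126))
E
python3 -m inch '[3,0,0,0,0,6,0,0,0,0,6,0,0,0,0,6,0,0,0,0]'|head -2; python3 tilt.py; for i in 1; do python3 -m inch '[0,0,0,0,0,0,0,0,0,0,0,0,0,0,0]' 30|tail -1; python3 tilt.py; python3 -m inch '[0,0,0,0,0,0,0,0,0,0,0,0,0,0,0]' 20|tail -1; python3 tilt.py; python3 -m inch '[0,0,0,0,0,0,0,0,0,0,0,0,0,0,0]' 14|tail -1; python3 tilt.py; done
```

```text
t: 7.42
tool_pos: [0.5314, 0.4199, 0.1678]
bar [244 237  25  23 389] lip row 241 [ 0.052 -0.21  -0.049]
lip@.126 [[0.40950634 0.42385778 0.126     ]]
gripper_force: 30.0
bar [244 237  25  23 370] lip row 241 [ 0.045 -0.257  0.029]
lip@.126 [[0.40950634 0.42385778 0.126     ]]
gripper_force: 20.0
bar [244 235  25  25 377] lip row 241 [ 0.054 -0.175  0.002]
lip@.126 [[0.40950634 0.42385778 0.126     ]]
gripper_force: 14.0
bar [244 238  28  22 377] lip row 241 [ 0.043 -0.134  0.003]
lip@.126 [[0.40950634 0.42385778 0.126     ]]
```

```bash
python3 -m inch '[0,0,0,0,0,0,0,0,0,0,0,0,0,0,0]' 10|tail -1; python3 tilt.py|head -1; python3 -m inch '[0,0,0,0,0,0,0,0,0,0,0,0,0,0,0]' 8|tail -1; python3 tilt.py|head -1; python3 -m inch '[0,0,0,0,0,0,0,0,0,0,0,0,0,0,0]' 6|tail -1; python3 tilt.py|head -1
```

```text
gripper_force: 10.0
bar [244 238  25  22 377] lip row 241 [ 0.05  -0.263 -0.028]
gripper_force: 8.0
bar [244 237  28  23 382] lip row 241 [ 0.065 -0.238 -0.005]
gripper_force: 6.0
bar [244 237  25  23 380] lip row 241 [ 0.071 -0.285 -0.013]
```

```bash
python3 -m inch '[0,0,0,0,0,0,0,0,0,0,0,0,0,0,0]' 5|tail -1; python3 tilt.py|head -1; python3 -m inch '[0,0,0,0,0,0,0,0,0,0,0,0,0,0,0]' 4|tail -1; python3 tilt.py|head -1; python3 -m inch '[0,0,0,0,0,0,0,0,0,0,0,0,0,0,0,0,0,0,0,0]' 3|tail -4; python3 tilt.py|head -1
```

```text
gripper_force: 5.0
bar [245 227  26  33 523] lip row 225 [ 0.092 -0.099 -0.065]
gripper_force: 4.0
bar [246 228  25  32 541] lip row 229 [ 0.059 -0.073 -0.054]
orientation: [-0.109, -3.14, -0.0]
force: [-0.8, 0.8, -0.3]
opening: 0.0162
gripper_force: 3.0
bar [245 229  26  31 548] lip row 225 [ 0.135 -0.035 -0.046]
```

Run:
```python
from h import *
c=cam('scene'); t=cam('top'); i=np.hstack([cv2.resize(c['image'][120:270,140:290],(400,400)),cv2.resize(t['image'][140:260,130:250],(400,400))]); cv2.imwrite('pics/s5.png',i); print(robot.read_state()['t'])
```

```text
10.85
```

View pics/s5.png

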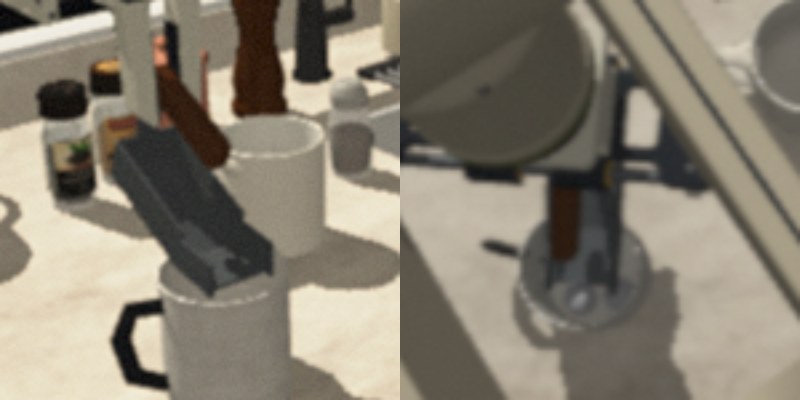

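The scoop is tipped about 40° into the mouth. The scene view shows no ball left in it, and the top view shows one ball in the cup at (580,298) of the composite. I'll grip firmly, rise 45 mm (lip still low) and check for the second ball.

```bash
python3 -m inch '[0,0,0,0,0,0,0,0,0,0,0,0,0,0,0]' 50|tail -1; python3 -m inch '[0,0,10,0,0,3,0,25,0,0,10,0,40,0,0,20,0,45,0,0,30,0,45,0,0,30,0,45,0,0]'
python3 - <<'E'
from h import *
c=cam('scene'); t=cam('top'); i=np.hstack([cv2.resize(c['image'][120:270,140:290],(400,400)),cv2.resize(t['image'][140:260,130:250],(400,400))]); cv2.imwrite('pics/s6.png',i); print(robot.read_state()['t'])
E
```

```text
gripper_force: 50.0
t: 11.6
tool_pos: [0.563, 0.4197, 0.2142]
orientation: [0.111, 3.137, 0.001]
force: [0.9, 1.1, -2.6]
opening: 0.0154
gripper_force: 50.0
11.7
```

View pics/s6.png

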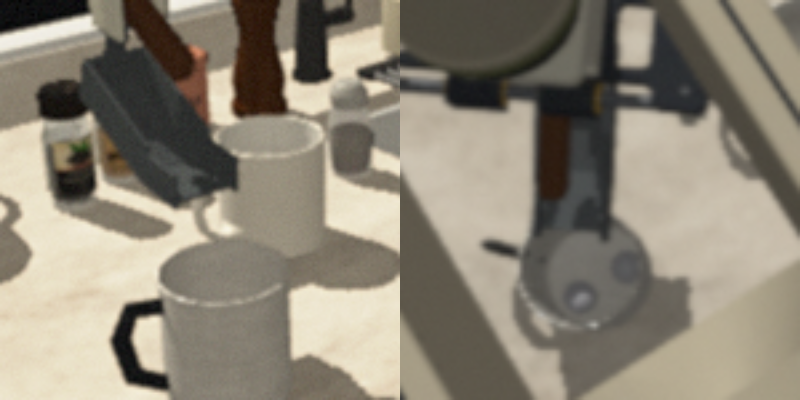

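Both balls lie in the cup, at (580,298) and (628,265) of the composite. The cup hasn't moved. Next I'll carry the scoop back over free worktop and lower it lip-first.

```bash
python3 -m inch '[0,-10,10,0,0,-10,-35,15,0,0,-25,-65,15,0,0,-45,-95,15,0,0,-65,-125,15,0,0,-90,-155,15,0,0,-110,-180,15,0,0,-130,-195,15,0,0,-138,-198,15,0,0,-138,-198,15,0,0]'|head -2; python3 -m inch '[0,0,-20,0,0,0,0,-45,0,0,0,0,-70,0,0,0,0,-90,0,0,0,0,-105,0,0,0,0,-115,0,0,0,0,-115,0,0,0,0,-115,0,0]'; python3 tilt.py | head -1; python3 -c "
from h import *
c=cam('scene'); cv2.imwrite('pics/s7.png',cv2.resize(c['image'][100:290,180:400],None,fx=3,fy=3))"
```

```text
t: 12.53
tool_pos: [0.4216, 0.2209, 0.2284]
t: 13.2
tool_pos: [0.4232, 0.2221, 0.1128]
orientation: [-0.109, -3.139, 0.0]
force: [0.3, -0.5, -1.8]
opening: 0.0156
gripper_force: 50.0
bar [ 210   60  100   39 3260] lip row 226 [ 0.05  -0.19   0.024]
```

View pics/s7.png

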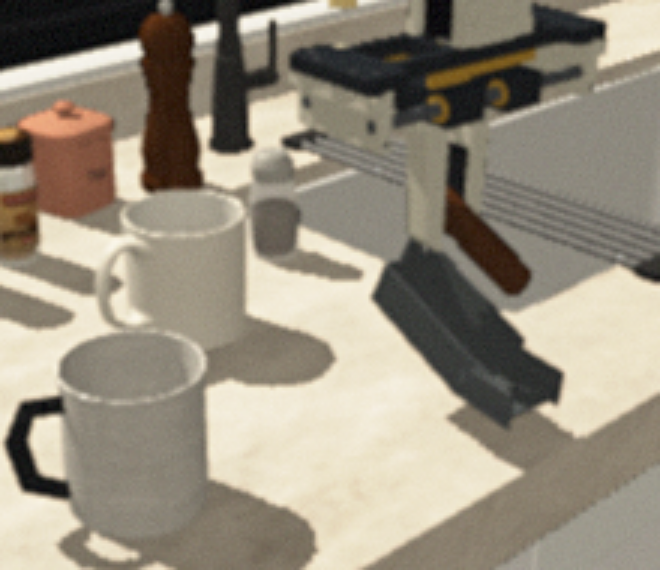

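The scoop hangs empty at about 37°, its lip just above the free worktop. I'll loosen the grip and lower it while drawing back, so the lip pivots it level.

```bash
python3 -m inch '[0,0,-6,0,0,1,0,-14,0,0,6,0,-18,0,0,14,0,-22,0,0,22,0,-27,0,0,30,0,-32,0,0,39,0,-37,0,0,47,0,-42,0,0,55,0,-47,0,0,62,0,-51,0]' 6; python3 -m inch '[6,0,-4,0,0,10,0,-6,0,0,12,0,-7,0,0,12,0,-7,0,0,12,0,-7,0,0]' 3;python3 -c "
from h import *
c=cam('scene'); cv2.imwrite('pics/s8.png',cv2.resize(c['image'][100:290,180:400],None,fx=3,fy=3))"
```

```text
t: 13.77
tool_pos: [0.4352, 0.2217, 0.1055]
orientation: [-0.11, -3.139, 0.0]
force: [-0.5, 0.8, -1.9]
opening: 0.0161
gripper_force: 3.0invalid input
```

View pics/s8.png

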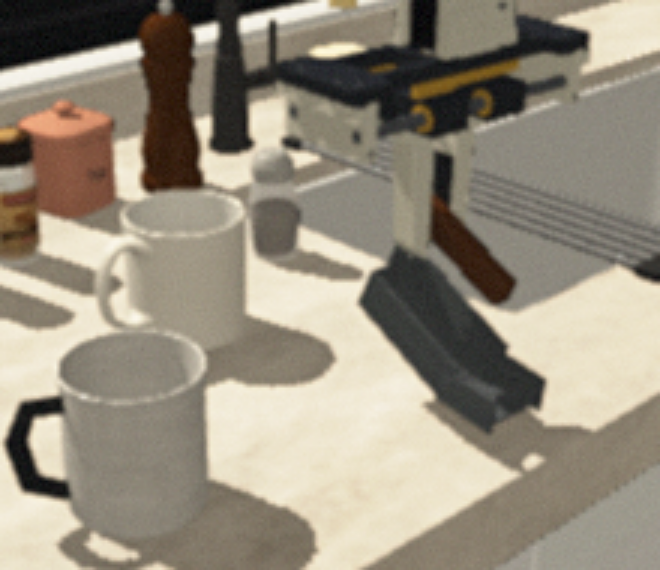

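The first call was refused for a missing number. Only the second ran, so the scoop still hangs tilted just above the worktop. I'll send the lowering rows again.

```bash
python3 -m inch '[0,0,-5,0,0,3,0,-9,0,0,10,0,-13,0,0,18,0,-17,0,0,26,0,-22,0,0,34,0,-27,0,0,42,0,-32,0,0,50,0,-37,0,0,57,0,-41,0,0,64,0,-45,0,0]' 5; python3 -m inch '[4,0,-2,0,0,7,0,-4,0,0,8,0,-5,0,0,8,0,-5,0,0,8,0,-5,0,0]' 3
cat > chk.py <<'E'
from h import *
c=cam('wrist'); im=c['image']; b,g,r=[im[...,i].astype(int) for i in range(3)]
m=((r-b>25)&(r<150)).astype(np.uint8); m[330:]=0; m[:,:235]=0; m[:,:]=m
m[:,285:]=0; m[:150]=0
n,l,st,_=cv2.connectedComponentsWithStats(m); print(st[1:][st[1:,4]>100])
t=cam('top'); d=(t['image'].max(2)<85)[:,255:290]; ys,xs=np.nonzero(d[200:275]); print(xs.min()+255,xs.max()+255,ys.max()+200)
E
python3 chk.py
```

```text
t: 14.65
tool_pos: [0.4998, 0.2217, 0.0599]
orientation: [-0.11, -3.139, 0.0]
force: [-0.6, 0.6, -0.9]
opening: 0.0159
gripper_force: 5.0
t: 15.07
tool_pos: [0.5073, 0.2218, 0.0559]
orientation: [0.109, 3.139, -0.0]
force: [0.3, -2.6, 2.0]
opening: 0.016
gripper_force: 3.0
[[244 232  28  34 607]]
255 289 274
```

```bash
cat > ang.py <<'E'
from h import *
c=cam('scene'); s=robot.read_state(); im=c['image']; b,g,r=[im[...,i].astype(int) for i in range(3)]
m=((r-b>30)&(r<130)&(r>40)).astype(np.uint8); m[:150]=0; m[:,:290]=0; m[260:]=0; m[:,380:]=0
n,l,st,_=cv2.connectedComponentsWithStats(m); k=1+np.argmax(st[1:,4]); print(st[k]); ys,xs=np.nonzero(l==k)
p=cv2.undistortPoints(np.c_[xs,ys].astype(float).reshape(-1,1,2),c['K'],c['D'])[:,0]
D=np.c_[p,np.ones(len(p))]@c['T'][:3,:3].T; o=c['T'][:3,3]
u=np.array([-.9975,.071,0]); nn=np.array([.071,.9975,0]); q=np.array([.5073,.2218,0])+nn*.008
P=o+D*(((q-o)@nn)/(D@nn))[:,None]
a=np.c_[(P-q)@u,P[:,2]]; v=np.linalg.svd(a-a.mean(0))[2][0] if len(a)<5000 else None; v*=np.sign(v[0])
print('slope deg',np.degrees(np.arctan2(v[1],v[0])),'range fwd',a.min(0),a.max(0))
w=np.polyfit(*a.T,1); print(np.degrees(np.arctan(w[0])),s['tool_pos'],s['opening'])
E
python3 ang.py
```

```text
[294 178  28  21 243]
slope deg -1.328814810050429 range fwd [0.00734733 0.07576743] [0.08340805 0.09786611]
-1.224046357215507 [0.50711492 0.22185374 0.05591756] 0.015890992486225136
```

The scoop is level and bearing on the worktop. I'll release it and back off upward.

```bash
python3 -m inch '[0,0,0,0,20,0,0,0,0,25,0,0,0,0,30,0,0,0,0,40,0,0,0,0,50,0,0,0,0,50,0,0,0,0,50]'; python3 -m inch '[0,0,25,0,50,0,0,55,0,50,0,0,90,0,50,0,0,125,0,50,0,0,140,0,50,0,0,140,0,50,0,0,140,0,50]'; python3 ang.py
python3 - <<'E'
from h import *
c=cam('top'); im=c['image']
g=cv2.cvtColor(im,cv2.COLOR_BGR2GRAY)[190:250,150:220]
h=cv2.HoughCircles(cv2.GaussianBlur(cv2.resize(g,None,fx=4,fy=4),(5,5),0),cv2.HOUGH_GRADIENT,1,40,param1=80,param2=20,minRadius=65,maxRadius=80)
print('cup',None if h is None else h[0,0,:2]/4+[150,190])
E
```

```text
t: 15.8
tool_pos: [0.5071, 0.2219, 0.0556]
orientation: [-0.109, -3.14, 0.0]
force: [-0.3, -0.7, -0.9]
opening: 0.0453
gripper_force: 0.0
t: 16.38
tool_pos: [0.5079, 0.2222, 0.1967]
orientation: [0.109, 3.137, 0.001]
force: [0.5, -0.5, -0.8]
opening: 0.0463
gripper_force: 0.0
[291 179  32  21 329]
slope deg 1.40100210513974 range fwd [-0.00136159  0.07469559] [0.08609763 0.09842628]
1.2956524325306706 [0.50685682 0.22178161 0.19493884] 0.04670849161869741
cup [184.125 220.125]
```

The scoop stands level and free, and the cup is still at (184,220), its starting position. Handing in.

```bash
python3 -c "
from plant import job
print(job.close_job())"
```

```text
the job is handed in; nothing more can be done
None
```

The job is handed in at about 16 s of the 58 s; no verdict came back, but the last images showed both balls in the steel cup, the cup where it started, and the scoop released and level on the worktop.

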